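# Pack the loose bays of a latched filter case

## Task

Move the tamper off the case onto the round rubber mat and stand it upright there, wholly on the mat; then throw the case's toggle latch fully open and swing the lid back past upright. Fill every empty bay in the row with a foam brick, ridge up and pressed home on the tray floor, so that the cartridges cannot shift (a spare brick stays on the bench); then shut the lid fully and throw the latch closed again. Leave the mug, bottle and screwdriver alone, and the tamper standing on the mat.

Things in the scene. Friction and masses are not known exactly. Their poses are not given: they have to be found in the camera images.
- case: Aluminium case fixed to the bench. Tray 106 x 228 mm (x, y) outside, 94 x 216 inside, rim 42 mm above the bench, floor 6 mm thick, no dividers. Origin: centre of the underside; x points from the latch side (front, facing the robot) to the hinge side (back), y along the four bays. Lid 38 mm deep, top 80.5 mm above the bench when shut; it shuts only over seated parts (tops up to 72 mm).
- tamper_c (a point): Coffee tamper standing upright on the shut lid: solid steel, 85 mm tall, 350 g; foot 58 mm diameter and 20 mm high, waist 18 mm, round handle 32 mm diameter from 52 to 80 mm above its underside. Point: on its axis, 42.5 mm above its underside; z up its axis.
- mat_top (a point): Centre of the top face of the round black rubber mat, 160 mm diameter, 5 mm thick, fixed on the bench.
- latch (a joint): Over-centre toggle latch at the middle of the case's front: 0 = lever upright, its claw over the lid's keeper, lid locked; 1.15 rad = thrown fully open, lever level, pointing to case -x. The lever swings out to case -x and down. A spring drives it away from its centre at 0.55 rad, so it snaps to either end; takes about 3 N at the grip.
- latch_grip (a point): Grip point of the latch lever, near its tip: steel strip 22 mm wide (along case y), 6 mm thick, black end, free on both sides. With the latch shut it is 89 mm above the bench and 27 mm in front of the lid's front face; with it open, 38 mm above the bench. It may be pinched across its width and turns between the fingers.
- latch_pivot (a point): Axis of the latch, 35 mm above the bench, 6 mm in front of the tray; the axis runs along case y. The grip point is 58 mm from it.
- lid (a joint): Case lid, hinged at the back of the tray: 0 = shut, grows as it opens, 1.57 = upright, stop at 1.85 rad. A stiff hinge holds it at any angle; about 4 N at the tab moves it. Locked while the latch is shut.
- lid_tab (a point): Grip point of the lid's pull tab: black flat tab 24 mm wide (along case y), 10 mm thick, sticking out 45 mm from the lid's front face, 70 mm to case +y of the latch. The point is 30 mm out from the face, 72.5 mm above the bench when shut. It may be pinched across its width and turns between the fingers.
- lid_hinge (a point): Point on the lid's hinge axis (along case y, 42.5 mm above the bench) in line with the tab; the tab's grip point is 139 mm from it.
- bay0 (a point): Bay 0 of the row of four in the case, 54 mm pitch along case y: where the middle of a part seated there belongs, 39 mm above the bench (33 mm above the tray floor); axes as the case.
- bay1 (a point): Bay 1 of the row of four in the case, 54 mm pitch along case y: where the middle of a part seated there belongs, 39 mm above the bench (33 mm above the tray floor); axes as the case.
- bay2 (a point): Bay 2 of the row of four in the case, 54 mm pitch along case y: where the middle of a part seated there belongs, 39 mm above the bench (33 mm above the tray floor); axes as the case.
- bay3 (a point): Bay 3 of the row of four in the case, 54 mm pitch along case y: where the middle of a part seated there belongs, 39 mm above the bench (33 mm above the tray floor); axes as the case.
- cart0_c (a point): Filter cartridge 0, loose; may be absent (None). If present it lies packed in bay0: white block 84 x 48 x 34 mm with a round white cap, 40 mm diameter and 30 mm tall, on top (64 mm in all). Point: its middle, 32 mm above its underside. x along the 84 mm.
- cart1_c (a point): Filter cartridge 1, loose; may be absent (None). If present it lies packed in bay1: white block 84 x 48 x 34 mm with a round white cap, 40 mm diameter and 30 mm tall, on top (64 mm in all). Point: its middle, 32 mm above its underside. x along the 84 mm.
- cart2_c (a point): Filter cartridge 2, loose; may be absent (None). If present it lies packed in bay2: white block 84 x 48 x 34 mm with a round white cap, 40 mm diameter and 30 mm tall, on top (64 mm in all). Point: its middle, 32 mm above its underside. x along the 84 mm.
- cart3_c (a point): Filter cartridge 3, loose; may be absent (None). If present it lies packed in bay3: white block 84 x 48 x 34 mm with a round white cap, 40 mm diameter and 30 mm tall, on top (64 mm in all). Point: its middle, 32 mm above its underside. x along the 84 mm.
- foam0_c (a point): Foam brick 0 of three alike, loose, upright on the bench: grey, rigid to the grip, 84 x 48 x 34 mm (x, y, z) with a grip ridge on top in the middle, 30 mm (x) by 40 mm (y) by 32 mm tall; 66 mm tall in all, 50 g. Point: its middle, 33 mm above its underside; the ridge spans 1 to 33 mm above it. Fits a bay with its 84 mm along the case's x, either way round.
- foam1_c (a point): Foam brick 1 of three alike, loose, upright on the bench: grey, rigid to the grip, 84 x 48 x 34 mm (x, y, z) with a grip ridge on top in the middle, 30 mm (x) by 40 mm (y) by 32 mm tall; 66 mm tall in all, 50 g. Point: its middle, 33 mm above its underside; the ridge spans 1 to 33 mm above it. Fits a bay with its 84 mm along the case's x, either way round.
- foam2_c (a point): Foam brick 2 of three alike, loose, upright on the bench: grey, rigid to the grip, 84 x 48 x 34 mm (x, y, z) with a grip ridge on top in the middle, 30 mm (x) by 40 mm (y) by 32 mm tall; 66 mm tall in all, 50 g. Point: its middle, 33 mm above its underside; the ridge spans 1 to 33 mm above it. Fits a bay with its 84 mm along the case's x, either way round.
- mug: White mug, 76 mm across, 85 mm tall, bystander; origin at its underside.
- bottle: White plastic bottle, 56 mm across, 150 mm tall, bystander; origin at its underside.
- driver: Screwdriver, 190 mm, lying on the bench, bystander; origin at its middle underneath.
Mind the look-alikes: they are no part of the job. What is shaped like the part that bears tamper_c but green or yellow is not meant.

How it is judged (in metres and radians):
On the way, in this order (a step that is already met when the one before it is completed fails the run):
1. the tamper stands on the mat, the latch still shut (horizontal distance between tamper_c and mat_top below 0.052 m and height (world z) of tamper_c below 0.056 m and angle between tamper_c's own z axis and vertical below 0.15 rad and value of joint latch below 0.15 rad and contact force between the fingers and tamper below 0.5 N), for 0.2 s.
2. the latch is thrown open (value of joint latch above 1 rad and value of joint lid below 0.1 rad), for 0.2 s.
3. the lid is swung back past upright (value of joint lid above 1.58 rad), for 0.2 s.
4. with the lid open, every bay holds a cartridge or a foam brick, seated upright (((distance between cart0_c and bay0 below 0.016 m and angle between cart0_c's own z axis and vertical below 0.15 rad) or (distance between foam0_c and bay0 below 0.016 m and angle between foam0_c's own z axis and vertical below 0.15 rad) or (distance between foam1_c and bay0 below 0.016 m and angle between foam1_c's own z axis and vertical below 0.15 rad) or (distance between foam2_c and bay0 below 0.016 m and angle between foam2_c's own z axis and vertical below 0.15 rad)) and ((distance between cart1_c and bay1 below 0.016 m and angle between cart1_c's own z axis and vertical below 0.15 rad) or (distance between foam0_c and bay1 below 0.016 m and angle between foam0_c's own z axis and vertical below 0.15 rad) or (distance between foam1_c and bay1 below 0.016 m and angle between foam1_c's own z axis and vertical below 0.15 rad) or (distance between foam2_c and bay1 below 0.016 m and angle between foam2_c's own z axis and vertical below 0.15 rad)) and ((distance between cart2_c and bay2 below 0.016 m and angle between cart2_c's own z axis and vertical below 0.15 rad) or (distance between foam0_c and bay2 below 0.016 m and angle between foam0_c's own z axis and vertical below 0.15 rad) or (distance between foam1_c and bay2 below 0.016 m and angle between foam1_c's own z axis and vertical below 0.15 rad) or (distance between foam2_c and bay2 below 0.016 m and angle between foam2_c's own z axis and vertical below 0.15 rad)) and ((distance between cart3_c and bay3 below 0.016 m and angle between cart3_c's own z axis and vertical below 0.15 rad) or (distance between foam0_c and bay3 below 0.016 m and angle between foam0_c's own z axis and vertical below 0.15 rad) or (distance between foam1_c and bay3 below 0.016 m and angle between foam1_c's own z axis and vertical below 0.15 rad) or (distance between foam2_c and bay3 below 0.016 m and angle between foam2_c's own z axis and vertical below 0.15 rad)) and value of joint lid above 1.2 rad), for 0.3 s.
5. the lid is shut on the packed case (value of joint lid below 0.03 rad and value of joint latch above 0.6 rad and ((distance between cart0_c and bay0 below 0.016 m and angle between cart0_c's own z axis and vertical below 0.15 rad) or (distance between foam0_c and bay0 below 0.016 m and angle between foam0_c's own z axis and vertical below 0.15 rad) or (distance between foam1_c and bay0 below 0.016 m and angle between foam1_c's own z axis and vertical below 0.15 rad) or (distance between foam2_c and bay0 below 0.016 m and angle between foam2_c's own z axis and vertical below 0.15 rad)) and ((distance between cart1_c and bay1 below 0.016 m and angle between cart1_c's own z axis and vertical below 0.15 rad) or (distance between foam0_c and bay1 below 0.016 m and angle between foam0_c's own z axis and vertical below 0.15 rad) or (distance between foam1_c and bay1 below 0.016 m and angle between foam1_c's own z axis and vertical below 0.15 rad) or (distance between foam2_c and bay1 below 0.016 m and angle between foam2_c's own z axis and vertical below 0.15 rad)) and ((distance between cart2_c and bay2 below 0.016 m and angle between cart2_c's own z axis and vertical below 0.15 rad) or (distance between foam0_c and bay2 below 0.016 m and angle between foam0_c's own z axis and vertical below 0.15 rad) or (distance between foam1_c and bay2 below 0.016 m and angle between foam1_c's own z axis and vertical below 0.15 rad) or (distance between foam2_c and bay2 below 0.016 m and angle between foam2_c's own z axis and vertical below 0.15 rad)) and ((distance between cart3_c and bay3 below 0.016 m and angle between cart3_c's own z axis and vertical below 0.15 rad) or (distance between foam0_c and bay3 below 0.016 m and angle between foam0_c's own z axis and vertical below 0.15 rad) or (distance between foam1_c and bay3 below 0.016 m and angle between foam1_c's own z axis and vertical below 0.15 rad) or (distance between foam2_c and bay3 below 0.016 m and angle between foam2_c's own z axis and vertical below 0.15 rad))), for 0.1 s.
6. the latch is thrown closed (value of joint latch below 0.1 rad and value of joint lid below 0.03 rad), for 0.2 s.
At the end, for the whole second after the job is handed in: Cartridges still in their bays, a foam brick in every other bay, all upright (0.15 rad) with middles within 16 mm of the bay points; lid shut (under 0.03 rad), latch closed (under 0.1 rad); tamper upright on the mat, axis within 52 mm of its centre; all at rest (all of step 6 and ((distance between cart0_c and bay0 below 0.016 m and angle between cart0_c's own z axis and vertical below 0.15 rad) or (distance between foam0_c and bay0 below 0.016 m and angle between foam0_c's own z axis and vertical below 0.15 rad) or (distance between foam1_c and bay0 below 0.016 m and angle between foam1_c's own z axis and vertical below 0.15 rad) or (distance between foam2_c and bay0 below 0.016 m and angle between foam2_c's own z axis and vertical below 0.15 rad)) and ((distance between cart1_c and bay1 below 0.016 m and angle between cart1_c's own z axis and vertical below 0.15 rad) or (distance between foam0_c and bay1 below 0.016 m and angle between foam0_c's own z axis and vertical below 0.15 rad) or (distance between foam1_c and bay1 below 0.016 m and angle between foam1_c's own z axis and vertical below 0.15 rad) or (distance between foam2_c and bay1 below 0.016 m and angle between foam2_c's own z axis and vertical below 0.15 rad)) and ((distance between cart2_c and bay2 below 0.016 m and angle between cart2_c's own z axis and vertical below 0.15 rad) or (distance between foam0_c and bay2 below 0.016 m and angle between foam0_c's own z axis and vertical below 0.15 rad) or (distance between foam1_c and bay2 below 0.016 m and angle between foam1_c's own z axis and vertical below 0.15 rad) or (distance between foam2_c and bay2 below 0.016 m and angle between foam2_c's own z axis and vertical below 0.15 rad)) and ((distance between cart3_c and bay3 below 0.016 m and angle between cart3_c's own z axis and vertical below 0.15 rad) or (distance between foam0_c and bay3 below 0.016 m and angle between foam0_c's own z axis and vertical below 0.15 rad) or (distance between foam1_c and bay3 below 0.016 m and angle between foam1_c's own z axis and vertical below 0.15 rad) or (distance between foam2_c and bay3 below 0.016 m and angle between foam2_c's own z axis and vertical below 0.15 rad)) and distance between cart0_c and bay0 below 0.016 m and angle between each of cart0_c, cart1_c, cart2_c, cart3_c, tamper_c's own z axis and vertical below 0.15 rad and distance between cart1_c and bay1 below 0.016 m and distance between cart2_c and bay2 below 0.016 m and distance between cart3_c and bay3 below 0.016 m and horizontal distance between tamper_c and mat_top below 0.052 m and height (world z) of tamper_c below 0.056 m and linear speed of each of tamper, foam0, foam1, foam2 below 0.02 m/s); the robot touches nothing.
It fails at once if the mug is shoved more than 40 mm or knocked over (distance of mug from where it was at the start of the episode above 0.04 m or angle between mug's own z axis and vertical above 0.5 rad).
It fails at once if the bottle is shoved more than 40 mm or knocked over (distance of bottle from where it was at the start of the episode above 0.04 m or angle between bottle's own z axis and vertical above 0.5 rad).
It fails at once if the screwdriver is shoved more than 40 mm or knocked over (distance of driver from where it was at the start of the episode above 0.04 m).
Of cart0, cart1, cart2, cart3 only 1 to 2 are there at a start; the rules pass over those that are not, and their reading is None.
At some moment in a run one of tamper, foam0, foam1, foam2 may be knocked a few centimetres aside while the robot is not near it.
It also fails if it takes over 210 s, if anything falls off the work surface, if the arm or the gripper's body presses on something with over 40 N, if the wrist force passes 120 N, or if a joint passes its speed limit or range.

## Robot

A 6-joint arm with a two-finger parallel gripper is mounted at the origin on the work surface. World frame = base frame: x ahead of the robot, y to its left, z up, the work surface at z = 0. Lengths are in m, angles in degrees, forces in N, time in s.
With the tool pointing down it reaches from about 0.275 to 1 m from the base axis. Payload 8.4 kg.
Tool frame: the origin (TCP) lies between the finger pads; the fingertips stand 25 mm ahead of it and the grasp point (between the pads) lies 6 mm ahead of it; z points along the fingers, y is the line along which they close (so a half turn about z gives the same grasp; the last joint's range is limited). The gripper opens to 85 mm and grips with 20 to 120 N. Pads are 22 mm wide; open, the fingers measure 114 mm over their backs; the gripper's body (76 mm by 85 mm) begins 54 mm behind the grasp point. The pads swing forward as they close: fully open they stand 13 mm farther back than shut.
Start: joints at [67.873, 20.225, 93.587, -0, 66.188, -0.138], TCP at [0.234, 0.58, 0.256] pointing down, gripper open.
Joint ranges: [-150.9, 150.9], [-52.94, 120.26], [3.33, 152.33], [-74.26, 254.26], [0, 154.13], [-172.89, 172.89]. Speed limits (degrees/s): [127.2, 127.2, 159.86, 180, 180, 180].

## Interface

Orientations are given as [roll, pitch, yaw] about the fixed x, y, z axes, in that order (R = Rz(yaw) Ry(pitch) Rx(roll)).
In Python, from station import robot gives the robot as it stands.
- The arm moves only by the tool servo_tool, never from a script. Its argument "steps" is a list of rows, each a list of 3 entries, a list of its own where there are three numbers: the shift along the tool's x, y, z in m, then the turn, a rotation vector about the tool's x, y, z in degrees, then the opening, from 0 (shut) to 1 (fully open). A call has 1 to 5 rows; each row shifts and turns the commanded pose from where the row before left it, along the tool's axes as they then stand; what a row does not reach is not made up. A row lasts 1/10 s, in which the tool goes at most 50 mm and 8.59 degrees, less where a joint would pass 70% of its speed; a pose out of reach is approached as far as the arm can. A call with a gripper value outside its range is refused whole. The fingers move at their own pace and stop on an object; the grip force is fixed at half the most. Time passes only in rows, so rows that do not move let the fingers close. It gives the time, the measured TCP pose, the force, the opening and the grip force at its end, in the units of the state.
- robot.observe(): the state, without advancing time (a new reading comes with each control period).
- robot.get_image(name): name is "side" or "top" or "wrist"; returns (picture, depth): 420x560x3 uint8, red, green, blue; 420x560 float32, m along the optical axis (not along the pixel's ray), 0 where there is no reading.
- robot.camera_model(name): a dict with "camera_matrix" (3x3 intrinsics, pixels), "world_from_camera" (4x4, takes a point from camera to world coordinates); the wrist camera has in their place "mount" (4x4, takes a point from camera to tool coordinates, whose origin is the TCP and whose axes are the flange's). Camera axes: x right, y up, looking along -z (the intrinsics and any distortion apply to the point x, -y, -z); pixel columns grow to the right and rows downward; lengths in m; the calibration is good to about 2 mm. A picture is of the moment at which its call begins: read the wrist's pose just before it. camera_model takes no time and is no camera call.
- robot.finish_job(): hands the job in; it is judged then, once.
Trained networks look in the newest picture that a camera, given by its name, has taken for a name from the list of things; names that differ only in an ending like _2 or _b are one class to them, and where a whole thing is asked for, a point or a joint stands for the part that bears it (a point fixed in the world has none). Each returns a list of dicts, best first, with "confidence" (0 to 1); they miss things now and then, are a little off and sometimes report something else, mostly with a low value. They report only what shows in the picture. A call takes as long as a camera call. They do not tell look-alikes from the thing itself.
- robot.boxes_of(label, camera): "centre" ([column, row] in pixels, amid what is visible of it).
- robot.trace(label, camera): "pixels" (420x560 bool, what is visible of it) and "centre" ([column, row] in pixels, amid what is visible of it).
The state is a dict: "time": time; "joint_pos": joint angles; "qd": joint speeds; "joint_torque": joint torques, N m; "ee_pos": TCP position; "orientation": TCP orientation; "force": force on the tool from outside, world axes, zero at the start; "torque": the same for the moment, N m; "finger_gap": opening from 0.0 (shut) to 1.0 (fully open); "grip_force": force on a finger pad.
Only numpy, scipy, OpenCV 4.12 (cv2) and the standard library are available. Lean on these libraries where they do the work, as an engineer would, in place of code of your own. Each camera call takes 0.05 s, during which the arm holds its last target. There are 200 camera calls.

## Working session

There is one attempt and no reset: what is moved stays moved. The work goes in short steps, Python scripts to look and compute and a tool call to move; the robot and the scene stay as the last step left them, time stands still between calls to the robot, and variables do not carry over. Pictures are saved under pics/ and viewed, at most 14 in all, crops included, and the job is handed in when it is done.

Besides the shell and the picture viewer there is one more tool, called after "Request:" by a JSON object that holds its "method" and its "body". servo_tool: Moves the arm, as the interface text tells. Its arguments: {"type":"object","properties":{"steps":{"type":"array"}},"required":["steps"]}

```bash
ls; mkdir -p pics
cat > h.py <<'E'
import numpy as np, cv2
from station import robot
from scipy.spatial.transform import Rotation as R
def cloud(name):
    s=robot.observe(); im,d=robot.get_image(name); m=robot.camera_model(name)
    K=np.array(m["camera_matrix"])
    if "mount" in m:
        T=np.eye(4);T[:3,:3]=R.from_euler('xyz',s["orientation"],degrees=True).as_matrix();T[:3,3]=s["ee_pos"]
        T=T@np.array(m["mount"])
    else: T=np.array(m["world_from_camera"])
    v,u=np.mgrid[0:420,0:560]
    P=np.stack([(u-K[0,2])*d/K[0,0],-(v-K[1,2])*d/K[1,1],-d],-1)
    W=P@T[:3,:3].T+T[:3,3]; W[d==0]=np.nan
    return im,W
def save(im,f): cv2.imwrite("pics/"+f,cv2.cvtColor(im,cv2.COLOR_RGB2BGR))
E
python3 - <<'E'
from h import *
print(robot.observe())
for c in("top","side"):
    im,W=cloud(c); save(im,c+"0.png"); np.savez(c+"0.npz",im=im,W=W); print({k:np.round(v,3).tolist() if not isinstance(v,str) else v for k,v in robot.camera_model(c).items()})
    for n in("case","tamper_c","mat_top","latch_grip","lid_tab","foam0_c","mug","bottle","driver"):
        try:
            for b in robot.boxes_of(n,c)[:4]:
                u,v=np.round(b["centre"]).astype(int); print(c,n,u,v,round(b["confidence"],2),np.round(W[v,u],3))
        except Exception as e: print(n,e)
E
```

```text
pics
{'time': 0.0, 'joint_pos': array([ 6.78716574e+01,  2.02615265e+01,  9.36285868e+01,  7.51977528e-04,
        6.61887787e+01, -1.35917480e-01]), 'qd': array([ 0.02900816, -0.04808434, -0.02301796,  0.03364816, -0.03157351,
       -0.01285722]), 'joint_torque': array([-4.80435236e-03, -6.05238318e+01, -3.42058361e+01, -2.95531117e-04,
        9.15739074e-03, -5.19711740e-07]), 'ee_pos': array([0.2338669 , 0.57912065, 0.25557578]), 'orientation': array([-1.79921110e+02, -8.74697035e-04,  1.58007270e+02]), 'force': array([0.06150423, 0.96787616, 0.90472216]), 'torque': array([-0.03115665,  0.06876666,  0.01424589]), 'grip_force': 0.0, 'finger_gap': 0.9970693201074476}
{'camera_matrix': [[503.758, 0.0, 275.904], [0.0, 503.758, 212.12], [0.0, 0.0, 1.0]], 'world_from_camera': [[-0.011, 0.998, -0.056, 0.538], [-1.0, -0.011, -0.001, 0.002], [-0.001, 0.056, 0.998, 1.369], [0.0, 0.0, 0.0, 1.0]]}
top case 284 232 0.68 [ 0.558 -0.017  0.081]
top tamper_c 307 226 0.93 [ 0.571 -0.071  0.166]
top tamper_c 359 209 0.92 [ 0.615 -0.21   0.082]
top tamper_c 319 168 0.58 [ 0.721 -0.109  0.087]
top 
[... 797 characters left out ...]
7, 0.585], [0.0, 0.0, 0.0, 1.0]]}
side case 286 252 0.76 [ 0.528 -0.075  0.08 ]
side tamper_c 360 235 0.74 [ 0.726 -0.117  0.035]
side tamper_c 346 215 0.7 [ 0.777 -0.041  0.028]
side tamper_c 373 286 0.67 [ 0.611 -0.227  0.033]
side tamper_c 301 226 0.6 [ 0.57  -0.076  0.122]
side mat_top 356 387 0.81 [ 0.432 -0.319  0.005]
side latch_grip 261 254 0.53 [ 0.491 -0.044  0.08 ]
side lid_tab 285 243 0.65 [ 0.546 -0.055  0.081]
side foam0_c 160 197 0.74 [0.5   0.351 0.036]
side mug 464 292 0.93 [ 0.664 -0.37   0.079]
side mug 301 226 0.63 [ 0.57  -0.076  0.122]
side bottle 234 170 0.56 [0.682 0.264 0.077]
side driver 348 219 0.6 [ 0.778 -0.047  0.018]
side driver 209 206 0.22 [0.559 0.219 0.04 ]
```

View pics/top0.png

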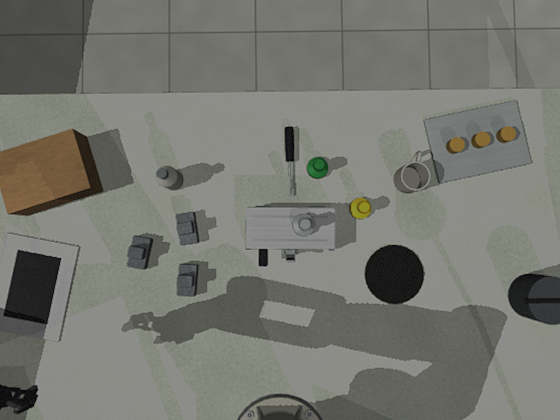

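View pics/side0.png

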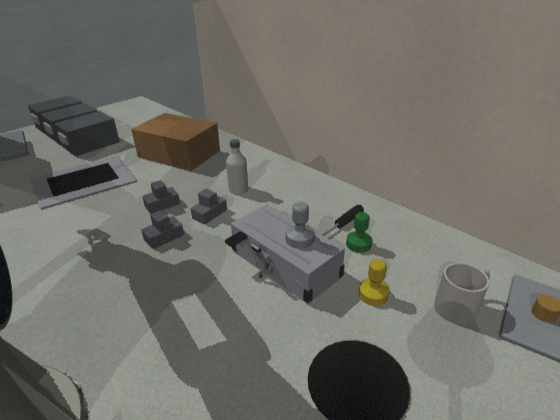

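The top view shows three tamper shapes: grey on the lid (307,226), green (318,168), yellow (360,208). The grey one on the case is the one meant. The foams are at (188,228), (140,251) and (188,279), the mat at (394,273), the latch at (290,255) and the tab at (263,257). Next I measure them and enlarge a crop to confirm.

```bash
cat > m.py <<'E'
from h import *
def rect(P): 
    r=cv2.minAreaRect((P[:,:2]*1000).astype(np.float32)); return np.round(r[0],1),np.round(r[1],1),round(r[2],1)
E
python3 - <<'E'
from m import *
D=np.load("top0.npz"); im,W=D["im"],D["W"]; z=W[...,2]; x=W[...,0]; y=W[...,1]
def sel(m):return W[m]
m=(abs(z-.0805)<.006)&(abs(x-.556)<.09)&(abs(y+.02)<.15)
P=sel(cv2.morphologyEx(m.astype(np.uint8),cv2.MORPH_OPEN,np.ones((9,9)))>0); print("lid",rect(P),np.nanmedian(P[:,2]))
for n,c in (("tamp",(.571,-.071)),):
    m=(z>.135)&(np.hypot(x-c[0],y-c[1])<.05); P=sel(m); print(n,rect(P),P[:,2].max(),len(P))
    m=(z>.092)&(z<.112)&(np.hypot(x-c[0],y-c[1])<.06); P=sel(m); print(n+"foot",rect(P))
dark=(im.max(-1)<60)&(abs(z)<.02)&(np.hypot(x-.44,y+.315)<.12); print("mat",rect(sel(dark)),np.median(z[dark]))
for (u,v) in((188,228),(140,251),(188,279)):
    c=W[v,u]; near=(np.hypot(x-c[0],y-c[1])<.06)
    for lo,hi in((.055,.08),(.025,.045)):
        P=sel(near&(z>lo)&(z<hi)); print("foam",u,v,rect(P),round(float(np.median(P[:,2])),3),len(P))
# latch & tab : in front of lid
m=(z>.05)&(x<.52)&(x>.44)&(abs(y+.0)<.12)
n,l,s,c=cv2.connectedComponentsWithStats(m.astype(np.uint8))
for i in range(1,n):
    if s[i,4]>10: P=W[l==i]; print("front",s[i],rect(P),P.min(0).round(3),P.max(0).round(3))
cv2.imwrite("pics/crop.png",cv2.resize(cv2.cvtColor(im[140:300,110:430],cv2.COLOR_RGB2BGR),None,fx=2.5,fy=2.5,interpolation=cv2.INTER_CUBIC))
E
```

```text
lid (array([568.6, -33. ]), array([226. , 102.6]), 89.4) 0.07980312540678258
tamp (array([575.4, -65.4]), array([28.9, 30.3]), 44.3) 0.1688652352443134 142
tampfoot (array([575.3, -65.4]), array([55.8, 55.8]), 88.8)
mat (array([ 443.8, -314.5]), array([156.1, 158.1]), 44.8) 0.0039270739864158966
foam 188 228 (array([571.3, 242.1]), array([29.7, 40.6]), 8.4) 0.065 183
foam 188 228 (array([571.7, 242.2]), array([84.3, 49.5]), 8.1) 0.033 393
foam 140 251 (array([509.1, 368.7]), array([40.5, 30. ]), 77.9) 0.065 185
foam 140 251 (array([509.1, 368.7]), array([48.6, 84.3]), 78.2) 0.033 411
foam 188 279 (array([434.7, 241.6]), array([40.4, 30.3]), 82.9) 0.065 185
foam 188 279 (array([434.9, 241.8]), array([48.6, 84.4]), 85.7) 0.033 397
front [246 247  79  20 437] (array([496.2, -20. ]), array([ 47.2, 199.4]), 0.7) [ 0.472 -0.119  0.052] [0.52  0.08  0.102]
```

View pics/crop.png

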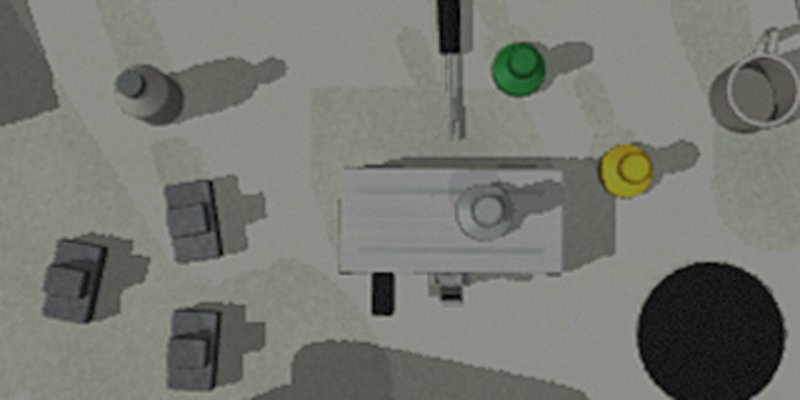

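Request:
{"method": "servo_tool", "body": {"steps": [[[-0.0354,-0.0342,0],[0,0,8.5],1],[[-0.0401,-0.0286,0],[0,0,8.5],1],[[-0.0438,-0.0224,0],[0,0,8.5],1],[[-0.0467,-0.0157,0],[0,0,8.5],1],[[-0.0485,-0.0086,0],[0,0,8.5],1]]}}

```text
time: 1.5
ee_pos: [0.3344, 0.3529, 0.2565]
orientation: [180.0, -0.0, 115.2]
force: [1.1, -0.3, -0.3]
finger_gap: 0.998
grip_force: 0.0
```

Request:
{"method": "servo_tool", "body": {"steps": [[[-0.0492,-0.0013,0],[0,0,8.5],1],[[-0.0488,0.006,0],[0,0,8.5],1],[[-0.0475,0.013,0],[0,0,8.5],1],[[-0.04,0.026,0],[0,0,0],1],[[-0.04,0.026,0],[0,0,0],1]]}}

```text
time: 2.0
ee_pos: [0.4466, 0.1378, 0.2567]
orientation: [179.9, -0.0, 90.0]
force: [0.1, 1.2, -0.2]
finger_gap: 1.002
grip_force: 0.0
```

Request:
{"method": "servo_tool", "body": {"steps": [[[-0.04,0.026,0],[0,0,0],1],[[-0.04,0.026,0],[0,0,0],1],[[-0.04,0.026,0],[0,0,0],1],[[-0.04,0.02,0],[0,0,0],1],[[0,0,0],[0,0,0],1]]}}

```text
time: 2.5
ee_pos: [0.5462, -0.0246, 0.2564]
orientation: [179.9, 0.1, 89.8]
force: [-0.7, 0.8, -0.0]
finger_gap: 0.998
grip_force: 0.0
```

Request:
{"method": "servo_tool", "body": {"steps": [[[-0.04,0.029,0],[0,0,0],1],[[0,0,0],[0,0,0],1]]}}

```text
time: 2.7
ee_pos: [0.5754, -0.0633, 0.2565]
orientation: [179.9, 0.1, 89.9]
force: [-0.3, -0.6, 0.2]
finger_gap: 1.0
grip_force: 0.0
```

Run:
```python
from m import *
s=robot.observe(); print(s["ee_pos"],s["orientation"])
im,W=cloud("wrist"); save(im,"w1.png"); z=W[...,2];x=W[...,0];y=W[...,1]
m=(z>.13)&(z<.17)&(np.hypot(x-.575,y+.065)<.05); P=W[m]; print("handle",rect(P),P[:,2].max())
m=(z>.09)&(z<.106)&(np.hypot(x-.575,y+.065)<.06); P=W[m]; print("foot",rect(P),len(P))
m=(abs(z-.0805)<.004); print("lid",rect(W[m]))
```

```text
[ 0.57538771 -0.06328125  0.25649699] [1.79864775e+02 7.98955689e-02 8.98998883e+01]
handle (array([575.4, -66.9]), array([31.7, 30.8]), 86.5) 0.16763550598189456
foot (array([574.9, -62.3]), array([57. , 47.7]), 1.8) 1763
lid (array([589.5, -66.1]), array([216.2, 323.1]), 34.2)
```

View pics/w1.png

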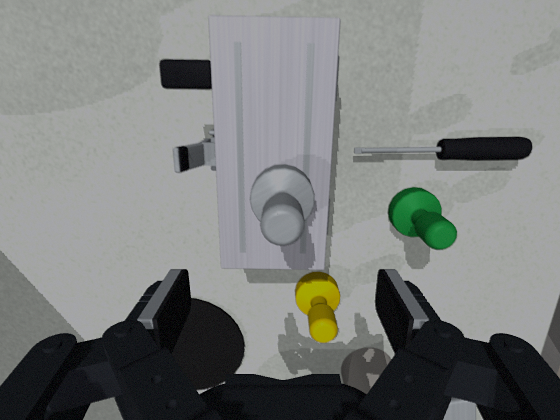

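The wrist view shows the grey tamper on the lid at (283,205), and it agrees with the top camera. I descend and grip it.

Request:
{"method": "servo_tool", "body": {"steps": [[[-0.003,0,0.04],[0,0,0],1],[[0,0,0.04],[0,0,0],1],[[0,0,0.024],[0,0,0],1],[[0,0,0],[0,0,0],0],[[0,0,0],[0,0,0],0]]}}

```text
time: 3.25
ee_pos: [0.5728, -0.0626, 0.1528]
orientation: [-180.0, -0.0, 90.0]
force: [0.4, -0.5, 0.5]
finger_gap: 0.693
grip_force: 0.0
```

Request:
{"method": "servo_tool", "body": {"steps": [[[0,0,0],[0,0,0],0],[[0,0,0],[0,0,0],0],[[0,0,0],[0,0,0],0],[[0,0,0],[0,0,0],0],[[0,0,0],[0,0,0],0]]}}

```text
time: 3.75
ee_pos: [0.5745, -0.0633, 0.1543]
orientation: [179.8, 0.0, 90.0]
force: [1.5, 1.0, 8.2]
finger_gap: 0.351
grip_force: 59.3
```

Request:
{"method": "servo_tool", "body": {"steps": [[[0,0,-0.03],[0,0,0],0],[[0,0,-0.04],[0,0,0],0],[[-0.036,-0.0186,0],[0,0,0],0],[[-0.036,-0.0186,0],[0,0,0],0],[[-0.036,-0.0186,0],[0,0,0],0]]}}

```text
time: 4.25
ee_pos: [0.5163, -0.1721, 0.2229]
orientation: [180.0, 0.0, 90.1]
force: [0.1, -1.0, -4.4]
finger_gap: 0.353
grip_force: 60.9
```

Request:
{"method": "servo_tool", "body": {"steps": [[[-0.036,-0.0186,0],[0,0,0],0],[[-0.036,-0.0186,0],[0,0,0],0],[[-0.036,-0.0186,0],[0,0,0],0],[[-0.033,-0.0186,0],[0,0,0],0],[[0,0,0],[0,0,0],0]]}}

```text
time: 4.75
ee_pos: [0.4405, -0.3156, 0.2225]
orientation: [-180.0, 0.1, 89.8]
force: [0.2, -0.2, -3.7]
finger_gap: 0.355
grip_force: 61.0
```

Run:
```python
from m import *
s=robot.observe(); print(s["ee_pos"],s["orientation"],s["force"],s["finger_gap"])
im,W=cloud("side"); save(im[150:420,230:500],"s1.png")
```

```text
[ 0.44051705 -0.31556061  0.22253933] [-1.79956642e+02  7.36681486e-02  8.98171751e+01] [ 0.16935581 -0.2488951  -3.69396291] 0.3545299092732712
```

View pics/s1.png

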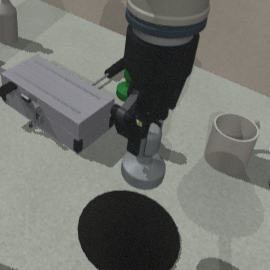

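The tamper is held upright above the mat, with its foot at (145,172) in the crop. I lower it.

Request:
{"method": "servo_tool", "body": {"steps": [[[0,0.002,0.045],[0,0,0],0],[[0,0,0.045],[0,0,0],0],[[0,0,0.035],[0,0,0],0],[[0,0,0.01],[0,0,0],0],[[0,0,0.006],[0,0,0],0]]}}

```text
time: 5.3
ee_pos: [0.4449, -0.3116, 0.0808]
orientation: [-179.9, -0.1, 90.0]
force: [0.3, 1.1, -4.4]
finger_gap: 0.349
grip_force: 61.1
```

Request:
{"method": "servo_tool", "body": {"steps": [[[0,0,0.003],[0,0,0],0],[[0,0,0],[0,0,0],0]]}}

```text
time: 5.5
ee_pos: [0.4458, -0.3128, 0.0795]
orientation: [179.9, 0.1, 90.0]
force: [-0.3, -0.2, -3.5]
finger_gap: 0.35
grip_force: 61.1
```

Request:
{"method": "servo_tool", "body": {"steps": [[[0,0,0.002],[0,0,0],0],[[0,0,0],[0,0,0],0]]}}

```text
time: 5.7
ee_pos: [0.4462, -0.3132, 0.0788]
orientation: [179.8, 0.1, 90.0]
force: [-0.4, 0.9, 9.2]
finger_gap: 0.352
grip_force: 62.2
```

Request:
{"method": "servo_tool", "body": {"steps": [[[0,0,0],[0,0,0],1],[[0,0,0],[0,0,0],1],[[0,0,0],[0,0,0],1],[[0,0,0],[0,0,0],1],[[0,0,0],[0,0,0],1]]}}

```text
time: 6.2
ee_pos: [0.4448, -0.3124, 0.0763]
orientation: [180.0, 0.0, 90.0]
force: [0.0, 0.3, -0.3]
finger_gap: 1.003
grip_force: 0.0
```

Request:
{"method": "servo_tool", "body": {"steps": [[[0,0,0],[0,0,0],1],[[0,0,-0.03],[0,0,0],1],[[0,0,-0.04],[0,0,0],1],[[0,0,-0.04],[0,0,0],1],[[0,0,-0.02],[0,0,0],1]]}}

```text
time: 6.7
ee_pos: [0.4459, -0.3131, 0.2096]
orientation: [179.8, 0.1, 90.0]
force: [0.5, -0.5, -1.0]
finger_gap: 1.003
grip_force: 0.0
```

Request:
{"method": "servo_tool", "body": {"steps": [[[0.03,0,0],[0,0,-8.5],1],[[0.03,0,0],[0,0,-8.5],1],[[0.03,0,0],[0,0,-8.5],1],[[0.03,0,0],[0,0,-8.5],1],[[0.03,0,0],[0,0,-8.5],1]]}}

```text
time: 7.2
ee_pos: [0.4016, -0.1709, 0.2062]
orientation: [180.0, 0.0, 132.9]
force: [0.7, 0.5, -0.7]
finger_gap: 1.001
grip_force: 0.0
```

Request:
{"method": "servo_tool", "body": {"steps": [[[0,0.03,0],[0,0,-8.5],1],[[0,0.03,0],[0,0,-8.5],1],[[0,0.03,0],[0,0,-8.5],1],[[0,0.03,0],[0,0,-8.5],1],[[0,0.03,0],[0,0,-8.5],1]]}}

```text
time: 7.7
ee_pos: [0.4771, -0.0445, 0.2063]
orientation: [-180.0, 0.0, 175.4]
force: [-0.5, -0.1, 0.9]
finger_gap: 0.997
grip_force: 0.0
```

Request:
{"method": "servo_tool", "body": {"steps": [[[0,0,0],[0,0,-5],1],[[0,0,0],[0,0,0],1]]}}

```text
time: 7.9
ee_pos: [0.4764, -0.0449, 0.2061]
orientation: [-180.0, -0.0, -179.8]
force: [-0.2, -0.3, -0.1]
finger_gap: 1.0
grip_force: 0.0
```

Run:
```python
from m import *
im,W=cloud("top"); z=W[...,2];x=W[...,0];y=W[...,1]
P=W[(z>.07)&(z<.12)&(np.hypot(x-.444,y+.3145)<.07)]; print("tamper top",rect(P),P[:,2].max())
m=(abs(z-.0805)<.006)&(abs(x-.556)<.09)&(abs(y+.02)<.15)
P=W[cv2.morphologyEx(m.astype(np.uint8),cv2.MORPH_OPEN,np.ones((7,7)))>0]; print("lid",rect(P))
im,W=cloud("wrist"); save(im,"w2.png"); z=W[...,2];x=W[...,0];y=W[...,1]
m=(z>.06)&(x<.510)&(x>.44)&(abs(y)<.12)
n,l,s,c=cv2.connectedComponentsWithStats(m.astype(np.uint8))
for i in range(1,n):
    if s[i,4]>60: P=W[l==i]; print("front",s[i],rect(P),np.nanpercentile(P,[2,50,98],axis=0).round(3).tolist())
for n in("latch_grip","lid_tab"):
    for b in robot.trace(n,"wrist")[:2]:
        P=W[b["pixels"]]; print(n,round(b["confidence"],2),np.round(b["centre"]),np.nanpercentile(P,[2,50,98],axis=0).round(3).tolist())
```

```text
tamper top (array([ 447.8, -314.8]), array([30. , 30.6]), 34.8) 0.09540458204881919
lid (array([567.3, -32.9]), array([225.7, 105.2]), 89.4)
front [ 366  197   34   48 1374] (array([490.3,  37.6]), array([24.7, 39.5]), 89.4) [[0.471, 0.026, 0.073], [0.489, 0.036, 0.077], [0.509, 0.048, 0.079]]
front [284 220  30  19 497] (array([495.8, -32.6]), array([28.4, 21.9]), 0.2) [[0.482, -0.043, 0.063], [0.487, -0.033, 0.096], [0.51, -0.022, 0.099]]
front [    0   269   560   151 41139] (array([472.1, -44.5]), array([ 33.6, 150.2]), 0.1) [[0.458, -0.114, 0.204], [0.465, -0.045, 0.254], [0.484, 0.024, 0.272]]
latch_grip 0.86 [294. 226.] [[0.482, -0.045, 0.029], [0.496, -0.033, 0.064], [0.512, -0.022, 0.099]]
lid_tab 0.74 [291. 283.] [[0.485, -0.137, 0.049], [0.546, -0.036, 0.081], [0.617, 0.072, 0.082]]
lid_tab 0.7 [294. 225.] [[0.482, -0.045, 0.03], [0.496, -0.034, 0.064], [0.515, -0.022, 0.099]]
```

View pics/w2.png

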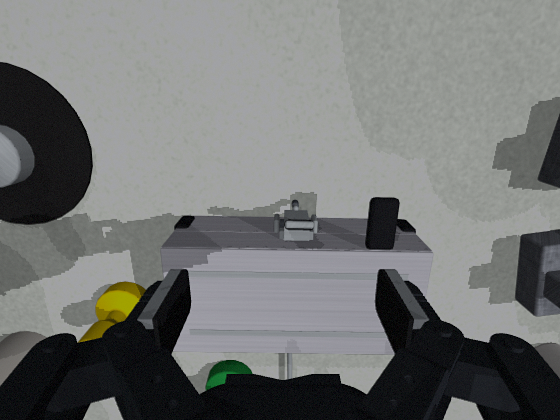

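The tamper stands on the mat, 4 mm from its centre. The latch lever is at (297,225) and the tab at (383,222). I pinch the latch.

Request:
{"method": "servo_tool", "body": {"steps": [[[-0.012,0.012,0.02],[0,0,0],0.6],[[0,0,0.03],[0,0,0],0.6],[[0,0,0.03],[0,0,0],0.6],[[0,0,0.03],[0,0,0],0.6],[[0,0,0],[0,0,0],0.6]]}}

```text
time: 8.6
ee_pos: [0.4858, -0.034, 0.0934]
orientation: [180.0, -0.4, 179.9]
force: [-0.1, 0.0, -0.4]
finger_gap: 0.6
grip_force: 0.0
```

Request:
{"method": "servo_tool", "body": {"steps": [[[0,0,0],[0,0,0],0],[[0,0,0],[0,0,0],0],[[0,0,0],[0,0,0],0],[[0,0,0],[0,0,0],0],[[0,0,0],[0,0,0],0]]}}

```text
time: 9.1
ee_pos: [0.4893, -0.0334, 0.098]
orientation: [180.0, 0.1, 180.0]
force: [-1.0, 3.6, 7.3]
finger_gap: 0.236
grip_force: 59.4
```

Request:
{"method": "servo_tool", "body": {"steps": [[[0.0123,0,0.0066],[0,0,0],0],[[0.0111,0,0.0102],[0,0,0],0],[[0.0082,0,0.0128],[0,0,0],0],[[0.0039,0,0.0115],[0,0,0],0],[[0.0014,0,0.01],[0,0,0],0]]}}

```text
time: 9.6
ee_pos: [0.4523, -0.0331, 0.0464]
orientation: [180.0, 0.2, 180.0]
force: [-1.5, 8.6, 7.9]
finger_gap: 0.239
grip_force: 67.7
```

Request:
{"method": "servo_tool", "body": {"steps": [[[0,0,0.002],[0,0,0],0],[[0,0,0],[0,0,0],0]]}}

```text
time: 9.8
ee_pos: [0.4521, -0.0331, 0.0442]
orientation: [180.0, 0.1, 180.0]
force: [-3.8, 7.7, 8.5]
finger_gap: 0.239
grip_force: 67.9
```

Request:
{"method": "servo_tool", "body": {"steps": [[[0,0,0],[0,0,0],0.6],[[0,0,0],[0,0,0],0.6],[[0,0,0],[0,0,0],0.6],[[0,0,-0.03],[0,0,0],0.6],[[0,0,-0.04],[0,0,0],0.6]]}}

```text
time: 10.3
ee_pos: [0.4501, -0.0337, 0.1128]
orientation: [180.0, -0.2, -180.0]
force: [1.6, 0.6, 0.4]
finger_gap: 0.6
grip_force: 0.0
```

Request:
{"method": "servo_tool", "body": {"steps": [[[0,0,-0.04],[0,0,0],0.6],[[-0.017,0.035,0],[0,0,0],0.6],[[-0.0165,0.035,0],[0,0,0],0.6],[[0,0,0.03],[0,0,0],0.6],[[0,0,0.03],[0,0,0],0.6]]}}

```text
time: 10.8
ee_pos: [0.4865, 0.0373, 0.0936]
orientation: [180.0, 0.2, -179.9]
force: [0.4, 0.7, -0.9]
finger_gap: 0.598
grip_force: 0.0
```

Request:
{"method": "servo_tool", "body": {"steps": [[[0,0,0.0155],[0,0,0],0.6],[[0,0,0],[0,0,0],0.6]]}}

```text
time: 11.0
ee_pos: [0.4835, 0.0362, 0.0759]
orientation: [-180.0, -0.2, -180.0]
force: [-0.1, 0.2, 0.8]
finger_gap: 0.6
grip_force: 0.0
```

Run:
```python
from m import *
im,W=cloud("side"); cv2.imwrite("pics/s2.png",cv2.resize(cv2.cvtColor(im[150:340,180:400],cv2.COLOR_RGB2BGR),None,fx=2.5,fy=2.5))
```

```text
(no output)
```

View pics/s2.png

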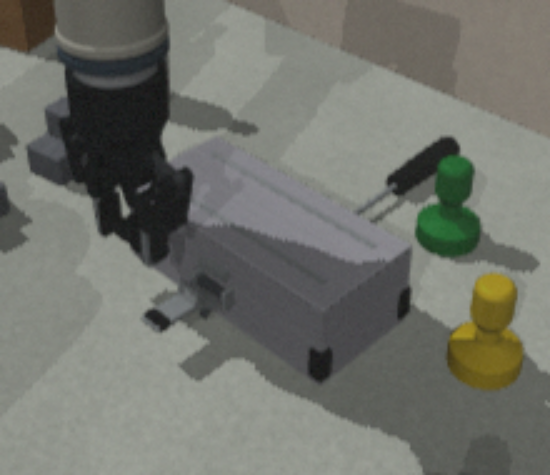

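The latch lies level and open at (170,310), and the fingers straddle the tab. I pinch it and swing the lid.

Request:
{"method": "servo_tool", "body": {"steps": [[[-0.001,0,-0.002],[0,0,0],0],[[0,0,0],[0,0,0],0],[[0,0,0],[0,0,0],0],[[0,0,0],[0,0,0],0],[[0,0,0],[0,0,0],0]]}}

```text
time: 11.55
ee_pos: [0.4871, 0.0369, 0.0813]
orientation: [179.9, 0.2, 179.9]
force: [-0.8, 3.9, 6.9]
finger_gap: 0.265
grip_force: 58.3
```

Request:
{"method": "servo_tool", "body": {"steps": [[[-0.0073,0,-0.0231],[0,0,0],0],[[-0.0112,0,-0.0215],[0,0,0],0],[[-0.0147,0,-0.0192],[0,0,0],0],[[-0.0179,0,-0.0164],[0,0,0],0],[[-0.0204,0,-0.013],[0,0,0],0]]}}

```text
time: 12.05
ee_pos: [0.5562, 0.0358, 0.1736]
orientation: [-180.0, -0.2, 180.0]
force: [1.6, -2.7, -17.1]
finger_gap: 0.26
grip_force: 59.4
```

Request:
{"method": "servo_tool", "body": {"steps": [[[-0.0224,0,-0.0093],[0,0,0],0],[[-0.0237,0,-0.0052],[0,0,0],0],[[-0.0242,0,-0.0011],[0,0,0],0],[[-0.024,0,0.0032],[0,0,0],0],[[-0.022,0,0.0068],[0,0,0],0]]}}

```text
time: 12.55
ee_pos: [0.6737, 0.0342, 0.1799]
orientation: [-179.8, -0.1, -180.0]
force: [-4.6, -9.4, 2.8]
finger_gap: 0.262
grip_force: 58.5
```

Request:
{"method": "servo_tool", "body": {"steps": [[[0,0,0],[0,0,0],0],[[0,0,0],[0,0,0],0]]}}

```text
time: 12.75
ee_pos: [0.6747, 0.0342, 0.1793]
orientation: [-179.8, 0.1, -180.0]
force: [1.5, -9.4, -1.9]
finger_gap: 0.257
grip_force: 59.9
```

Request:
{"method": "servo_tool", "body": {"steps": [[[0,0,0],[0,0,0],0.6],[[0,0,0],[0,0,0],0.6],[[0,0,0],[0,0,0],0.6],[[0,0,0],[0,0,0],0.6],[[0,0,-0.03],[0,0,0],0.6]]}}

```text
time: 13.25
ee_pos: [0.6712, 0.0365, 0.205]
orientation: [-180.0, -0.4, -180.0]
force: [-0.7, 0.1, 0.6]
finger_gap: 0.6
grip_force: 0.0
```

Request:
{"method": "servo_tool", "body": {"steps": [[[0,0,-0.045],[0,0,0],0.6],[[0,0,-0.045],[0,0,0],0.6],[[0.043,0,0],[0,0,0],0.6],[[0.043,0,0],[0,0,0],0.6],[[0.043,0,0],[0,0,0],0.6]]}}

```text
time: 13.75
ee_pos: [0.5433, 0.0365, 0.2988]
orientation: [180.0, 0.0, -180.0]
force: [0.4, -0.4, 0.5]
finger_gap: 0.601
grip_force: 0.0
```

Request:
{"method": "servo_tool", "body": {"steps": [[[0.043,0,0],[0,0,0],0.8],[[0,0.02,0],[0,0,8.5],0.8],[[0.003,0.02,0],[0,0,8.5],0.8],[[0.006,0.019,0],[0,0,8.5],0.8],[[0.0086,0.018,0],[0,0,8.5],0.8]]}}

```text
time: 14.25
ee_pos: [0.5013, 0.1174, 0.299]
orientation: [180.0, 0.0, 145.7]
force: [1.1, -0.1, -1.2]
finger_gap: 0.798
grip_force: 0.0
```

Request:
{"method": "servo_tool", "body": {"steps": [[[0.011,0.0166,0],[0,0,8.5],0.8],[[0.0135,0.0147,0],[0,0,8.5],0.8],[[0.0155,0.0126,0],[0,0,8.5],0.8],[[0.0172,0.01,0],[0,0,8.5],0.8],[[0.0185,0.0075,0],[0,0,8.5],0.8]]}}

```text
time: 14.75
ee_pos: [0.5014, 0.2172, 0.2988]
orientation: [180.0, -0.0, 103.2]
force: [0.4, -0.0, -0.4]
finger_gap: 0.796
grip_force: 0.0
```

Request:
{"method": "servo_tool", "body": {"steps": [[[0.0194,0.0047,0],[0,0,8.5],0.8],[[0.02,0,0],[0,0,5],0.8],[[0,0,0],[0,0,0],0.8]]}}

```text
time: 15.05
ee_pos: [0.4996, 0.258, 0.2986]
orientation: [180.0, -0.1, 90.0]
force: [0.3, -1.0, -0.2]
finger_gap: 0.801
grip_force: 0.0
```

```bash
cat > look.py <<'E'
from m import *
import sys
im,W=cloud("top"); save(im,sys.argv[1]); z=W[...,2];x=W[...,0];y=W[...,1]
np.savez("t.npz",im=im,W=W)
# foams (ridge tops & bodies) left of the case
m=((z>.02)&(z<.075)&(y>.12)&(y<.5)&(x>.33)&(x<.66)&~((abs(x-.69)<.05)&(abs(y-.27)<.05)))
n,l,s,c=cv2.connectedComponentsWithStats(m.astype(np.uint8))
for i in range(1,n):
    if 200<s[i,4]<1500:
        P=W[l==i]; print("foam",s[i],rect(P[P[:,2]<.045]),rect(P[P[:,2]>.055]) if (P[:,2]>.055).sum()>20 else None)
# bays
for k in range(4):
    c=(.568,-.033+54e-3*(k-1.5)); b=(abs(x-c[0])<.035)&(abs(y-c[1])<.02); print("bay",k,np.round(c,3),np.nanpercentile(z[b],[10,50,90]).round(3))
m=(z>.06)&(z<.085)&(abs(x-.568)<.04)&(y<.09)&(y>-.15)
n,l,s,c=cv2.connectedComponentsWithStats(m.astype(np.uint8))
for i in range(1,n):
    if s[i,4]>40: P=W[l==i]; print("cap",rect(P),np.median(P[:,2]).round(3))
P=W[(z>.07)&(z<.12)&(np.hypot(x-.444,y+.3145)<.1)]; 
if len(P): print("tamper",rect(P))
E
python3 look.py top1.png
```

```text
foam [176 212  22  34 595] (array([571.6, 241.4]), array([84.1, 48.1]), 8.0) (array([571.4, 241.7]), array([29.9, 40.1]), 8.6)
foam [176 264  21  33 607] (array([434.7, 241.3]), array([48.7, 84.3]), 84.9) (array([435. , 241.7]), array([40.2, 30. ]), 83.0)
bay 0 [ 0.568 -0.114] [0.037 0.044 0.071]
bay 1 [ 0.568 -0.06 ] [0.002 0.006 0.01 ]
bay 2 [ 0.568 -0.006] [0.003 0.006 0.01 ]
bay 3 [0.568 0.048] [0.003 0.006 0.01 ]
cap (array([ 566.9, -113.6]), array([38.3, 38.7]), 45.6) 0.069
tamper (array([ 448.3, -315.4]), array([29.7, 30.1]), 87.0)
```

View pics/top1.png

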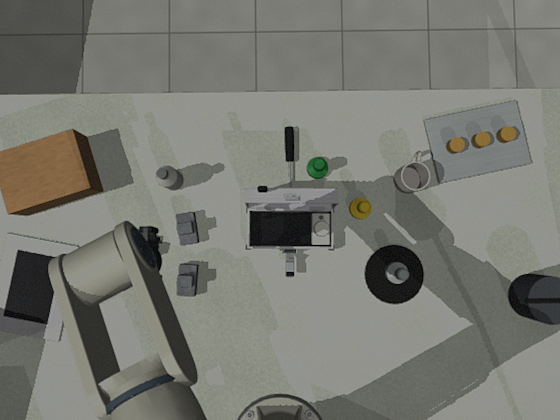

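Top view: a cartridge sits in bay0 (320,228), bays 1–3 are empty, the lid is back, and the foams are where they were. I take foam A (188,228) first and put it in bay1.

Request:
{"method": "servo_tool", "body": {"steps": [[[-0.008,0.036,0.02],[0,0,0],0.8],[[-0.008,0.036,0.03],[0,0,0],0.8],[[0,0,0.04],[0,0,-8],0.8],[[0,0,0.045],[0,0,0],0.8],[[0,0,0.045],[0,0,0],0.8]]}}

```text
time: 15.6
ee_pos: [0.5722, 0.2388, 0.1173]
orientation: [180.0, 0.0, 98.1]
force: [0.2, -0.4, -0.6]
finger_gap: 0.797
grip_force: 0.0
```

Request:
{"method": "servo_tool", "body": {"steps": [[[0,0,0.035],[0,0,0],0.8],[[0,0,0.02],[0,0,0],0.8],[[0,0,0],[0,0,0],0.8]]}}

```text
time: 15.9
ee_pos: [0.5699, 0.2382, 0.0605]
orientation: [-179.7, 0.1, 98.1]
force: [-0.2, -0.5, -0.7]
finger_gap: 0.8
grip_force: 0.0
```

Request:
{"method": "servo_tool", "body": {"steps": [[[0,0,0],[0,0,0],0],[[0,0,0],[0,0,0],0],[[0,0,0],[0,0,0],0],[[0,0,0],[0,0,0],0],[[0,0,0],[0,0,0],0]]}}

```text
time: 16.4
ee_pos: [0.5732, 0.2405, 0.0655]
orientation: [179.8, -0.0, 98.0]
force: [-0.1, -1.3, 7.9]
finger_gap: 0.339
grip_force: 60.6
```

Request:
{"method": "servo_tool", "body": {"steps": [[[0,0,-0.03],[0,0,0],0],[[0,0,-0.04],[0,0,0],0],[[0,0,-0.04],[0,0,8],0],[[-0.0377,-0.0025,0],[0,0,0],0],[[-0.0377,-0.0025,0],[0,0,0],0]]}}

```text
time: 16.9
ee_pos: [0.5678, 0.1649, 0.1761]
orientation: [179.7, -0.1, 90.1]
force: [-0.7, -0.1, -1.6]
finger_gap: 0.34
grip_force: 59.6
```

Request:
{"method": "servo_tool", "body": {"steps": [[[-0.0377,0,0],[0,0,0],0],[[-0.0377,0,0],[0,0,0],0],[[-0.0377,0,0],[0,0,0],0],[[-0.0377,0,0],[0,0,0],0],[[-0.0377,0,0],[0,0,0],0]]}}

```text
time: 17.4
ee_pos: [0.5669, -0.0253, 0.1744]
orientation: [179.9, 0.0, 90.0]
force: [1.1, 0.7, -0.9]
finger_gap: 0.341
grip_force: 59.6
```

Request:
{"method": "servo_tool", "body": {"steps": [[[-0.0377,0,0],[0,0,0],0],[[0,0,0],[0,0,0],0],[[0,0,0],[0,0,0],0]]}}

```text
time: 17.7
ee_pos: [0.567, -0.0621, 0.1741]
orientation: [179.9, -0.0, 89.9]
force: [0.3, 0.3, -0.2]
finger_gap: 0.333
grip_force: 59.5
```

Run:
```python
from m import *
s=robot.observe(); print(s["ee_pos"],s["orientation"],s["finger_gap"])
im,W=cloud("wrist"); save(im,"w3.png")
z=W[...,2];x=W[...,0];y=W[...,1]
P=W[(abs(z-.042)<.004)&(x<.54)&(x>.47)]; print("front rim",np.nanpercentile(P,[5,50,95],axis=0).round(3).tolist())
P=W[(z>.1)&(z<.16)&(abs(x-.568)<.06)&(abs(y+.06)<.04)]; print("brick",rect(P) if len(P)>20 else None,len(P))
```

```text
[ 0.56698366 -0.06208728  0.17410916] [ 1.79949786e+02 -9.54334114e-03  8.99056462e+01] 0.33310711229211515
front rim [[0.474, -0.05, 0.039], [0.518, -0.004, 0.042], [0.531, 0.078, 0.044]]
brick (array([576.3, -52.5]), array([ 64.8, 103.4]), 90.0) 10225
```

View pics/w3.png

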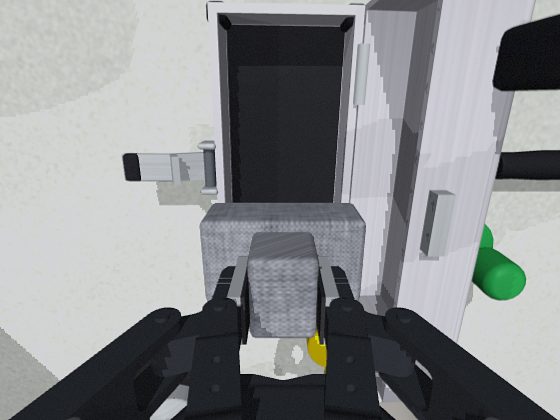

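The brick hangs straight in the grip over bay1. I check the tray's inner edges before lowering.

Run:
```python
from m import *
W=np.load("t.npz")["W"]; z=W[...,2];x=W[...,0];y=W[...,1]
P=W[(abs(z-.006)<.006)&(abs(x-.568)<.045)&(y<.073)&(y>-.085)]; print("floor",np.nanpercentile(P,[1,99],axis=0).round(4).tolist(),rect(P))
im,W=cloud("wrist"); z=W[...,2];x=W[...,0];y=W[...,1]
b=(y>0)&(y<.07)
P=W[b&(abs(z-.042)<.003)]; print("rim x", np.histogram(P[:,0],bins=np.arange(.50,.64,.004)))
P=W[b&(z<.012)&(x>.51)&(x<.63)]; print("floor w",np.nanpercentile(P,[1,99],axis=0).round(4).tolist())
```

```text
floor [[0.5243, -0.0835, 0.0006], [0.6115, 0.0706, 0.0117]] (array([569.1,  -5.3]), array([157.2,  89.1]), 89.4)
rim x (array([  0,   0,   0,  47, 584, 336,   0,   0,   0,   0,   0,   0,   0,
         0,   0,   0,   0,   0,   0,   0,   0,   0,   0,   0,   0,   0,
         0,   0, 116, 613, 160,   5,  18,  37]), array([0.5  , 0.504, 0.508, 0.512, 0.516, 0.52 , 0.524, 0.528, 0.532,
       0.536, 0.54 , 0.544, 0.548, 0.552, 0.556, 0.56 , 0.564, 0.568,
       0.572, 0.576, 0.58 , 0.584, 0.588, 0.592, 0.596, 0.6  , 0.604,
       0.608, 0.612, 0.616, 0.62 , 0.624, 0.628, 0.632, 0.636]))
floor w [[0.522, 0.0008, 0.0054], [0.6155, 0.0693, 0.0094]]
```

Request:
{"method": "servo_tool", "body": {"steps": [[[0,0.0015,0.035],[0,0,0],0],[[0,0,0.03],[0,0,0],0],[[0,0,0.02],[0,0,0],0],[[0,0,0.01],[0,0,0],0],[[0,0,0.005],[0,0,0],0]]}}

```text
time: 18.3
ee_pos: [0.5681, -0.0604, 0.0728]
orientation: [-179.9, -0.0, 90.1]
force: [0.3, 0.3, -0.5]
finger_gap: 0.34
grip_force: 60.3
```

Request:
{"method": "servo_tool", "body": {"steps": [[[0,0,0.003],[0,0,0],0],[[0,0,0],[0,0,0],0]]}}

```text
time: 18.5
ee_pos: [0.5689, -0.061, 0.0716]
orientation: [179.9, -0.0, 90.0]
force: [-2.0, 0.7, 0.7]
finger_gap: 0.336
grip_force: 60.3
```

Request:
{"method": "servo_tool", "body": {"steps": [[[0,0,0.002],[0,0,0],0],[[0,0,0],[0,0,0],0.6],[[0,0,0],[0,0,0],0.6],[[0,0,0],[0,0,0],0.6],[[0,0,0],[0,0,0],0.6]]}}

```text
time: 19.0
ee_pos: [0.5688, -0.0615, 0.0687]
orientation: [180.0, 0.0, 90.0]
force: [-1.1, 0.5, 2.1]
finger_gap: 0.6
grip_force: 0.0
```

Request:
{"method": "servo_tool", "body": {"steps": [[[0,0,-0.02],[0,0,0],0.6],[[0,0,-0.045],[0,0,0],0.6],[[0,0,-0.045],[0,0,0],0.6],[[0.0432,-0.0191,-0.03],[0,0,0],0.8],[[0.0432,-0.0191,-0.015],[0,0,0],0.8]]}}

```text
time: 19.5
ee_pos: [0.5339, 0.0203, 0.2233]
orientation: [179.7, -0.0, 89.9]
force: [0.6, 0.3, 0.5]
finger_gap: 0.797
grip_force: 0.0
```

Request:
{"method": "servo_tool", "body": {"steps": [[[0.0432,-0.0191,0],[0,0,0],0.8],[[0.0432,-0.0191,0],[0,0,0],0.8],[[0.0432,-0.0191,0],[0,0,0],0.8],[[0.0432,-0.0191,0],[0,0,0],0.8],[[0.04,-0.0191,0],[0,0,6],0.8]]}}

```text
time: 20.0
ee_pos: [0.4361, 0.235, 0.2206]
orientation: [179.9, -0.1, 84.0]
force: [0.7, 0.2, 0.7]
finger_gap: 0.8
grip_force: 0.0
```

```bash
cat > wl.py <<'E'
from m import *
s=robot.observe(); print(s["ee_pos"],s["orientation"])
im,W=cloud("wrist"); z=W[...,2]; tz=s["ee_pos"][2]
m=(z>.058)&(z<.075)
n,l,st,c=cv2.connectedComponentsWithStats(m.astype(np.uint8))
for i in range(1,n):
    if st[i,4]>300: P=W[l==i]; print("ridge",st[i],rect(P))
E
python3 wl.py; python3 look.py top2.png
```

```text
[0.4361001  0.23499229 0.22062711] [ 1.79935397e+02 -5.05059362e-02  8.39716957e+01]
ridge [ 337    0   48   49 1928] (array([508.4, 364.1]), array([32.5, 30.2]), 77.8)
ridge [ 263  166   35   46 1525] (array([434.6, 241.1]), array([40.6, 29.6]), 84.5)
ridge [480 317  51  17 482] (array([644.7,  77.6]), array([ 5.6, 40.2]), 89.5)
foam [126 236  25  34 611] (array([509.2, 369. ]), array([50.1, 84.3]), 77.9) (array([509.4, 369.1]), array([41.1, 30.1]), 79.0)
foam [177 264  21  33 572] (array([435. , 241.3]), array([48.5, 84.1]), 86.1) (array([434.8, 241.1]), array([38.9, 30. ]), 84.1)
bay 0 [ 0.568 -0.114] [0.037 0.043 0.071]
bay 1 [ 0.568 -0.06 ] [0.037 0.043 0.073]
bay 2 [ 0.568 -0.006] [0.002 0.006 0.01 ]
bay 3 [0.568 0.048] [0.002 0.006 0.01 ]
cap (array([ 566.1, -113.2]), array([38. , 38.2]), 60.7) 0.069
cap (array([569.7, -59. ]), array([36.5, 28.6]), 89.5) 0.071
tamper (array([ 448.2, -315.5]), array([29.9, 30.5]), 2.7)
```

Request:
{"method": "servo_tool", "body": {"steps": [[[0.006,-0.001,0.04],[0,0,0],0.8],[[0,0,0.045],[0,0,0],0.8],[[0,0,0.045],[0,0,0],0.8],[[0,0,0.02],[0,0,0],0.8],[[0,0,0.0075],[0,0,0],0.8]]}}

```text
time: 20.6
ee_pos: [0.4354, 0.2381, 0.0605]
orientation: [-179.8, 0.1, 84.0]
force: [0.1, 0.3, -0.2]
finger_gap: 0.805
grip_force: 0.0
```

Request:
{"method": "servo_tool", "body": {"steps": [[[0,0,0],[0,0,0],0],[[0,0,0],[0,0,0],0],[[0,0,0],[0,0,0],0],[[0,0,0],[0,0,0],0],[[0,0,0],[0,0,0],0]]}}

```text
time: 21.1
ee_pos: [0.4376, 0.2397, 0.0644]
orientation: [179.8, -0.1, 84.0]
force: [0.1, -0.4, 7.5]
finger_gap: 0.341
grip_force: 60.4
```

Request:
{"method": "servo_tool", "body": {"steps": [[[0,0,-0.03],[0,0,0],0],[[0,0,-0.04],[0,0,0],0],[[0,0,-0.04],[0,0,-6],0],[[-0.0353,0.0187,0],[0,0,0],0],[[-0.0353,0.0187,0],[0,0,0],0]]}}

```text
time: 21.6
ee_pos: [0.475, 0.1688, 0.1753]
orientation: [179.7, -0.1, 90.2]
force: [-0.1, -1.2, -0.2]
finger_gap: 0.342
grip_force: 59.5
```

Request:
{"method": "servo_tool", "body": {"steps": [[[-0.0353,0.0187,0],[0,0,0],0],[[-0.0353,0.0187,0],[0,0,0],0],[[-0.0353,0.0187,0],[0,0,0],0],[[-0.0353,0.0187,0],[0,0,0],0],[[-0.0353,0.0187,0],[0,0,0],0]]}}

```text
time: 22.1
ee_pos: [0.568, -0.0096, 0.1737]
orientation: [179.9, -0.0, 90.0]
force: [-0.6, 0.1, -0.4]
finger_gap: 0.336
grip_force: 59.5
```

Request:
{"method": "servo_tool", "body": {"steps": [[[0,0,0],[0,0,0],0],[[0,0,0],[0,0,0],0]]}}

```text
time: 22.3
ee_pos: [0.5674, -0.0087, 0.1732]
orientation: [180.0, -0.0, 89.9]
force: [-0.9, 0.6, -1.1]
finger_gap: 0.337
grip_force: 59.5
```

Request:
{"method": "servo_tool", "body": {"steps": [[[0.0025,0.001,0.035],[0,0,0],0],[[0,0,0.03],[0,0,0],0],[[0,0,0.02],[0,0,0],0],[[0,0,0.01],[0,0,0],0],[[0,0,0.005],[0,0,0],0]]}}

```text
time: 22.8
ee_pos: [0.5677, -0.0046, 0.0724]
orientation: [-179.9, -0.0, 90.1]
force: [-0.1, 1.3, -0.1]
finger_gap: 0.335
grip_force: 59.5
```

Request:
{"method": "servo_tool", "body": {"steps": [[[0,0,0.003],[0,0,0],0],[[0,0,0],[0,0,0],0]]}}

```text
time: 23.0
ee_pos: [0.5688, -0.0051, 0.0708]
orientation: [179.9, -0.0, 90.0]
force: [0.5, -0.0, -0.6]
finger_gap: 0.34
grip_force: 59.5
```

Request:
{"method": "servo_tool", "body": {"steps": [[[0,0,0.002],[0,0,0],0],[[0,0,0],[0,0,0],0.6],[[0,0,0],[0,0,0],0.6],[[0,0,0],[0,0,0],0.6],[[0,0,0],[0,0,0],0.6]]}}

```text
time: 23.5
ee_pos: [0.5684, -0.0054, 0.0679]
orientation: [180.0, 0.0, 90.0]
force: [0.9, -0.6, 0.5]
finger_gap: 0.6
grip_force: 0.0
```

Request:
{"method": "servo_tool", "body": {"steps": [[[0,0,-0.02],[0,0,0],0.6],[[0,0,-0.045],[0,0,0],0.6],[[0,0,-0.045],[0,0,0],0.6],[[0.0416,-0.0066,-0.03],[0,0,0],0.8],[[0.0416,-0.0066,-0.015],[0,0,0],0.8]]}}

```text
time: 24.0
ee_pos: [0.5566, 0.0766, 0.225]
orientation: [179.7, -0.0, 89.9]
force: [1.4, 0.5, 0.5]
finger_gap: 0.803
grip_force: 0.0
```

Request:
{"method": "servo_tool", "body": {"steps": [[[0.0416,-0.0066,0],[0,0,0],0.8],[[0.0416,-0.0066,0],[0,0,0],0.8],[[0.0416,-0.0066,0],[0,0,0],0.8],[[0.0416,-0.0066,0],[0,0,0],0.8],[[0.0416,-0.0066,0],[0,0,0],0.8]]}}

```text
time: 24.5
ee_pos: [0.5217, 0.286, 0.2218]
orientation: [180.0, 0.0, 90.0]
force: [1.1, -0.4, 0.0]
finger_gap: 0.802
grip_force: 0.0
```

Request:
{"method": "servo_tool", "body": {"steps": [[[0.0416,-0.0066,0],[0,0,0],0.8],[[0.04,-0.0066,0],[0,0,0],0.8],[[0,0,0],[0,0,6],0.8],[[0,0,0],[0,0,6],0.8],[[0,0,0],[0,0,0],0.8]]}}

```text
time: 25.0
ee_pos: [0.5087, 0.3663, 0.2214]
orientation: [-180.0, 0.0, 78.0]
force: [0.3, -0.6, 1.0]
finger_gap: 0.805
grip_force: 0.0
```

```bash
python3 wl.py; python3 look.py top3.png
```

```text
[0.50869168 0.36629453 0.22144512] [-1.79977611e+02  2.62390157e-02  7.79660543e+01]
ridge [ 267  170   34   45 1484] (array([509.8, 368.8]), array([39.2, 29.5]), 77.5)
ridge [474 210  60  57 790] (array([692.8, 292.3]), array([55.7, 26.8]), 45.0)
foam [126 236  25  34 625] (array([508.9, 368.7]), array([49.5, 84.3]), 77.0) (array([509.3, 368.9]), array([40.4, 30. ]), 79.1)
bay 0 [ 0.568 -0.114] [0.037 0.044 0.07 ]
bay 1 [ 0.568 -0.06 ] [0.037 0.043 0.073]
bay 2 [ 0.568 -0.006] [0.036 0.041 0.073]
bay 3 [0.568 0.048] [0.003 0.006 0.01 ]
cap (array([ 566.1, -113.2]), array([38.3, 38. ]), 58.5) 0.068
cap (array([569. ,  -3.6]), array([38.8, 25.9]), 89.4) 0.071
cap (array([569.7, -59. ]), array([36.5, 28.5]), 89.3) 0.071
tamper (array([ 448.3, -315.4]), array([29.9, 30.7]), 23.8)
```

Request:
{"method": "servo_tool", "body": {"steps": [[[0.0025,0.001,0.04],[0,0,0],0.8],[[0,0,0.045],[0,0,0],0.8],[[0,0,0.045],[0,0,0],0.8],[[0,0,0.02],[0,0,0],0.8],[[0,0,0.008],[0,0,0],0.8]]}}

```text
time: 25.6
ee_pos: [0.5094, 0.3668, 0.0611]
orientation: [-179.8, 0.2, 78.1]
force: [0.3, -0.6, 0.6]
finger_gap: 0.802
grip_force: 0.0
```

Request:
{"method": "servo_tool", "body": {"steps": [[[0,0,0],[0,0,0],0],[[0,0,0],[0,0,0],0],[[0,0,0],[0,0,0],0],[[0,0,0],[0,0,0],0],[[0,0,0],[0,0,0],0]]}}

```text
time: 26.1
ee_pos: [0.5118, 0.369, 0.0658]
orientation: [179.9, -0.1, 78.0]
force: [0.8, -1.0, 7.3]
finger_gap: 0.342
grip_force: 60.3
```

Request:
{"method": "servo_tool", "body": {"steps": [[[0,0,-0.03],[0,0,0],0],[[0,0,-0.04],[0,0,0],0],[[0,0,-0.04],[0,0,-6],0],[[0,0,0],[0,0,-6],0],[[0,0,0],[0,0,0],0]]}}

```text
time: 26.6
ee_pos: [0.5112, 0.3687, 0.1759]
orientation: [179.8, -0.1, 90.1]
force: [-0.6, -1.6, -0.7]
finger_gap: 0.342
grip_force: 59.4
```

Request:
{"method": "servo_tool", "body": {"steps": [[[-0.04,0.0072,0],[0,0,0],0],[[-0.04,0.0072,0],[0,0,0],0],[[-0.04,0.0072,0],[0,0,0],0],[[-0.04,0.0072,0],[0,0,0],0],[[-0.04,0.0072,0],[0,0,0],0]]}}

```text
time: 27.1
ee_pos: [0.5459, 0.1665, 0.173]
orientation: [-179.9, 0.0, 89.8]
force: [1.5, -0.2, -0.9]
finger_gap: 0.342
grip_force: 59.5
```

Request:
{"method": "servo_tool", "body": {"steps": [[[-0.04,0.0072,0],[0,0,0],0],[[-0.04,0.0072,0],[0,0,0],0],[[-0.04,0.0072,0],[0,0,0],0],[[0,0,0],[0,0,0],0],[[0,0,0],[0,0,0],0]]}}

```text
time: 27.6
ee_pos: [0.5676, 0.0473, 0.173]
orientation: [-179.9, -0.0, 89.7]
force: [-0.3, -0.0, -0.6]
finger_gap: 0.34
grip_force: 59.5
```

Request:
{"method": "servo_tool", "body": {"steps": [[[0.0005,0.001,0.035],[0,0,0],0],[[0,0,0.03],[0,0,0],0],[[0,0,0.02],[0,0,0],0],[[0,0,0.01],[0,0,0],0],[[0,0,0.005],[0,0,0],0]]}}

```text
time: 28.1
ee_pos: [0.5685, 0.0496, 0.0728]
orientation: [-179.9, 0.0, 90.0]
force: [0.4, 1.0, -0.1]
finger_gap: 0.339
grip_force: 59.5
```

Request:
{"method": "servo_tool", "body": {"steps": [[[0,0,0.003],[0,0,0],0],[[0,0,0],[0,0,0],0]]}}

```text
time: 28.3
ee_pos: [0.5697, 0.0493, 0.0719]
orientation: [179.9, -0.0, 90.0]
force: [0.2, 0.1, -0.5]
finger_gap: 0.34
grip_force: 59.4
```

Request:
{"method": "servo_tool", "body": {"steps": [[[0,0,0.002],[0,0,0],0],[[0,0,0],[0,0,0],0.6],[[0,0,0],[0,0,0],0.6],[[0,0,0],[0,0,0],0.6],[[0,0,0],[0,0,0],0.6]]}}

```text
time: 28.8
ee_pos: [0.5693, 0.0488, 0.0689]
orientation: [180.0, -0.0, 90.0]
force: [0.4, -0.0, -0.3]
finger_gap: 0.603
grip_force: 0.0
```

Request:
{"method": "servo_tool", "body": {"steps": [[[0,0,-0.02],[0,0,0],0.6],[[0,0,-0.045],[0,0,0],0.6],[[0,0,-0.045],[0,0,0],0.6],[[0,0,-0.045],[0,0,0],0.6],[[0,-0.04,-0.045],[0,0,0],0.6]]}}

```text
time: 29.3
ee_pos: [0.5389, 0.0488, 0.2641]
orientation: [179.7, -0.0, 90.0]
force: [1.1, -0.1, 0.8]
finger_gap: 0.601
grip_force: 0.0
```

Request:
{"method": "servo_tool", "body": {"steps": [[[0,-0.04,-0.03],[0,0,0],0.6],[[0,0,0],[0,0,-8.5],0.6],[[0,0,0],[0,0,-8.5],0.6],[[0,0,0],[0,0,-8.5],0.6],[[0,0,0],[0,0,-8.5],0.6]]}}

```text
time: 29.8
ee_pos: [0.4958, 0.0487, 0.2913]
orientation: [180.0, 0.0, 124.4]
force: [0.2, -0.7, -0.6]
finger_gap: 0.601
grip_force: 0.0
```

Request:
{"method": "servo_tool", "body": {"steps": [[[0,0,0],[0,0,-8.5],0.6],[[0,0,0],[0,0,-8.5],0.6],[[0,0,0],[0,0,-8.5],0.6],[[0,0,0],[0,0,-8.5],0.6],[[0,0,0],[0,0,-8.5],0.6]]}}

```text
time: 30.3
ee_pos: [0.4959, 0.0487, 0.291]
orientation: [-180.0, -0.0, 166.9]
force: [-0.1, 0.3, -0.9]
finger_gap: 0.6
grip_force: 0.0
```

Request:
{"method": "servo_tool", "body": {"steps": [[[0,0,0],[0,0,-8.5],0.6],[[0,0,0],[0,0,-5],0.6],[[0,0,0],[0,0,0],0.6]]}}

```text
time: 30.6
ee_pos: [0.4959, 0.0487, 0.2911]
orientation: [180.0, -0.0, -179.9]
force: [0.4, -0.3, -0.6]
finger_gap: 0.602
grip_force: 0.0
```

```bash
python3 look.py top4.png
python3 - <<'E'
from m import *
s=robot.observe(); print(s["ee_pos"],s["orientation"])
im,W=cloud("wrist"); save(im,"w4.png"); z=W[...,2];x=W[...,0];y=W[...,1]
for k in range(4):
    c=(.568,-.033+54e-3*(k-1.5)); P=W[(abs(x-c[0])<.03)&(abs(y-c[1])<.027)&(z>.06)&(z<.085)]; print(k,np.round(c,3),rect(P) if len(P)>30 else None, np.median(P[:,2]).round(3))
P=W[(z>.175)&(x>.62)&(x<.72)&(y>.0)&(y<.08)&(z<.23)]; 
if len(P)>30: print("tab",rect(P),np.nanpercentile(P,[2,50,98],axis=0).round(3).tolist())
E
```

```text
bay 0 [ 0.568 -0.114] [0.038 0.044 0.071]
bay 1 [ 0.568 -0.06 ] [0.037 0.043 0.072]
bay 2 [ 0.568 -0.006] [0.038 0.072 0.637]
bay 3 [0.568 0.048] [0.037 0.07  0.628]
cap (array([ 566.6, -113.6]), array([38.6, 39. ]), 42.7) 0.068
cap (array([570.9,  49.4]), array([36.4, 28.7]), 89.5) 0.071
cap (array([569. ,  -3.5]), array([38.8, 26. ]), 89.5) 0.071
cap (array([569.7, -59. ]), array([36.4, 28.6]), 89.3) 0.071
tamper (array([ 447.8, -315. ]), array([30.2, 30.4]), 20.8)
[0.4959026  0.04868043 0.29105948] [-1.79996672e+02 -1.07130882e-02  1.79889477e+02]
0 [ 0.568 -0.114] (array([ 565.5, -113.8]), array([39.2, 39.1]), 80.0) 0.07
1 [ 0.568 -0.06 ] (array([568.3, -60.2]), array([29.7, 40. ]), 0.7) 0.072
2 [ 0.568 -0.006] (array([568.4,  -4.4]), array([29.8, 40.2]), 0.6) 0.072
3 [0.568 0.048] (array([569.5,  48.1]), array([30.1, 39.9]), 0.3) 0.072
```

View pics/w4.png

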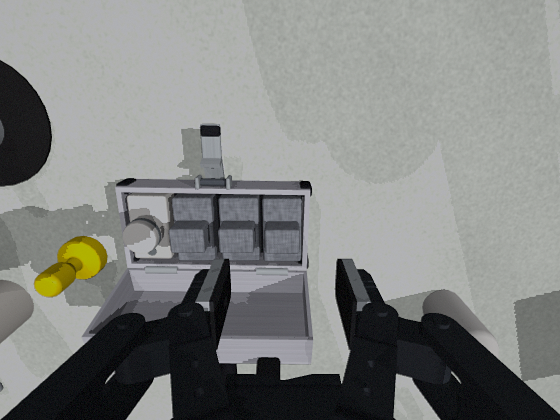

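The row is full: cap at (145,234), ridges at (190,240), (237,240) and (281,240), all at 70–72 mm. I go back to the tab.

Request:
{"method": "servo_tool", "body": {"steps": [[[-0.0447,-0.0035,0],[0,0,0],0.6],[[-0.0447,-0.0035,0],[0,0,0],0.6],[[-0.0447,-0.0035,0],[0,0,0],0.6],[[-0.0447,-0.003,0.01],[0,0,0],0.6],[[0,0,0.035],[0,0,0],0.6]]}}

```text
time: 31.2
ee_pos: [0.6819, 0.0349, 0.2487]
orientation: [180.0, 0.6, 179.8]
force: [0.3, -0.4, 0.2]
finger_gap: 0.602
grip_force: 0.0
```

Run:
```python
from m import *
s=robot.observe(); print(s["ee_pos"],s["orientation"])
im,W=cloud("side"); cv2.imwrite("pics/s3.png",cv2.resize(cv2.cvtColor(im[120:310,200:420],cv2.COLOR_RGB2BGR),None,fx=2.5,fy=2.5))
```

```text
[0.68185511 0.03486963 0.24874583] [179.98382156   0.57553889 179.82789808]
```

View pics/s3.png

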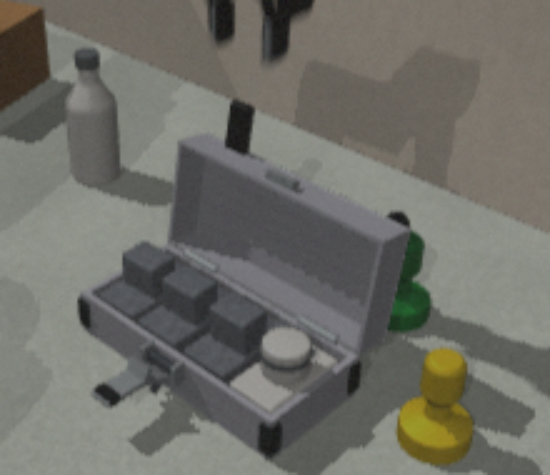

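The lid is still back, with the tab at (238,125) under the open fingers.

Request:
{"method": "servo_tool", "body": {"steps": [[[0,0,0.03],[0,0,0],0.6],[[0,0,0.03],[0,0,0],0.6],[[0,0,0.01],[0,0,0],0.6],[[0,0,0],[0,0,0],0.6],[[0,0,0],[0,0,0],0]]}}

```text
time: 31.75
ee_pos: [0.6752, 0.0353, 0.1776]
orientation: [180.0, 0.1, 180.0]
force: [0.2, 0.1, 0.1]
finger_gap: 0.448
grip_force: 0.0
```

Request:
{"method": "servo_tool", "body": {"steps": [[[0,0,0],[0,0,0],0],[[0,0,0],[0,0,0],0],[[0,0,0],[0,0,0],0],[[0,0,0],[0,0,0],0],[[0,0,0],[0,0,0],0]]}}

```text
time: 32.25
ee_pos: [0.6759, 0.0338, 0.1785]
orientation: [-179.9, 0.2, 180.0]
force: [0.4, -7.3, 2.3]
finger_gap: 0.27
grip_force: 59.1
```

Request:
{"method": "servo_tool", "body": {"steps": [[[0.022,0,-0.0068],[0,0,0],0],[[0.024,0,-0.0032],[0,0,0],0],[[0.0242,0,0.0011],[0,0,0],0],[[0.0237,0,0.0052],[0,0,0],0],[[0.0224,0,0.0093],[0,0,0],0]]}}

```text
time: 32.75
ee_pos: [0.5621, 0.0355, 0.1751]
orientation: [179.9, 0.7, 180.0]
force: [3.1, 1.8, 7.3]
finger_gap: 0.267
grip_force: 64.1
```

Request:
{"method": "servo_tool", "body": {"steps": [[[0.0204,0,0.013],[0,0,0],0],[[0.0179,0,0.0164],[0,0,0],0],[[0.0147,0,0.0192],[0,0,0],0],[[0.0112,0,0.0215],[0,0,0],0],[[0,0,0],[0,0,0],0]]}}

```text
time: 33.25
ee_pos: [0.494, 0.0367, 0.1005]
orientation: [179.9, 0.1, 179.9]
force: [-2.1, 10.6, 1.1]
finger_gap: 0.267
grip_force: 69.1
```

Request:
{"method": "servo_tool", "body": {"steps": [[[0.005,0,0.012],[0,0,0],0],[[0.002,0,0.008],[0,0,0],0],[[0,0,0.004],[0,0,0],0],[[0,0,0],[0,0,0],0],[[0,0,0],[0,0,0],0]]}}

```text
time: 33.75
ee_pos: [0.4874, 0.0368, 0.0776]
orientation: [179.9, 0.0, 179.9]
force: [-5.1, 13.2, 0.9]
finger_gap: 0.269
grip_force: 68.4
```

Request:
{"method": "servo_tool", "body": {"steps": [[[0,0,0.003],[0,0,0],0],[[0,0,0.002],[0,0,0],0],[[0,0,0],[0,0,0],0]]}}

```text
time: 34.05
ee_pos: [0.4864, 0.0368, 0.0725]
orientation: [179.9, -0.1, 179.9]
force: [-8.2, 13.8, 3.3]
finger_gap: 0.269
grip_force: 68.6
```

```bash
cat > lid.py <<'E'
from m import *
for c in("top","side"):
    im,W=cloud(c); z=W[...,2];x=W[...,0];y=W[...,1]
    for a,b in((.52,.535),(.56,.575),(.60,.612)):
        P=W[(x>a)&(x<b)&(y>-.13)&(y<-.03)&(z>.06)&(z<.12)]; print(c,a,len(P),np.median(P[:,2]).round(4) if len(P) else None)
    if c=="side": save(im[150:340,180:400],"s4.png")
E
python3 lid.py
```

```text
top 0.52 222 0.0811
top 0.56 228 0.0805
top 0.6 194 0.08
side 0.52 265 0.0829
side 0.56 227 0.0822
side 0.6 170 0.0815
```

Run:
```python
from m import *
for c in("top","side"):
    W=np.load(c+"0.npz")["W"]; z=W[...,2];x=W[...,0];y=W[...,1]
    for a,b in((.52,.535),(.56,.575),(.60,.612)):
        P=W[(x>a)&(x<b)&(y>-.03)&(y<.07)&(z>.06)&(z<.12)]; print(c,a,len(P),np.median(P[:,2]).round(4) if len(P) else None)
```

```text
top 0.52 235 0.0792
top 0.56 232 0.0796
top 0.6 165 0.0796
side 0.52 205 0.0812
side 0.56 186 0.0814
side 0.6 123 0.0813
```

Request:
{"method": "servo_tool", "body": {"steps": [[[0,0,0.002],[0,0,0],0],[[0,0,0.001],[0,0,0],0],[[0,0,0],[0,0,0],0]]}}

```text
time: 34.45
ee_pos: [0.4863, 0.0368, 0.07]
orientation: [179.9, -0.1, 179.9]
force: [-11.7, 14.3, 12.0]
finger_gap: 0.27
grip_force: 69.7
```

```bash
python3 lid.py
```

```text
top 0.52 224 0.0796
top 0.56 222 0.0795
top 0.6 191 0.0791
side 0.52 258 0.0814
side 0.56 235 0.0814
side 0.6 161 0.0814
```

Request:
{"method": "servo_tool", "body": {"steps": [[[0,0,0.0015],[0,0,0],0],[[0,0,0],[0,0,0],0],[[0,0,0],[0,0,0],0],[[0,0,-0.002],[0,0,0],0.6],[[0,0,0],[0,0,0],0.6]]}}

```text
time: 35.05
ee_pos: [0.4887, 0.0354, 0.0706]
orientation: [180.0, 0.2, -180.0]
force: [-0.4, -0.2, -0.3]
finger_gap: 0.592
grip_force: 0.0
```

Request:
{"method": "servo_tool", "body": {"steps": [[[0,0,0],[0,0,0],0.6],[[0,0,0],[0,0,0],0.6],[[0,0,-0.025],[0,0,0],0.6],[[0,0,-0.04],[0,0,0],0.6],[[0.017,-0.035,0],[0,0,0],0.6]]}}

```text
time: 35.55
ee_pos: [0.4752, 0.0016, 0.138]
orientation: [180.0, 0.5, -179.8]
force: [0.4, 0.1, 0.2]
finger_gap: 0.603
grip_force: 0.0
```

Request:
{"method": "servo_tool", "body": {"steps": [[[0.0175,-0.0345,0],[0,0,0],0.6],[[0,0,0],[0,0,0],0.6]]}}

```text
time: 35.75
ee_pos: [0.4506, -0.0368, 0.1339]
orientation: [-180.0, -0.1, 179.9]
force: [0.0, -0.1, -0.7]
finger_gap: 0.599
grip_force: 0.0
```

```bash
python3 lid.py
python3 - <<'E'
from m import *
s=robot.observe(); print(s["ee_pos"],s["orientation"])
im,W=cloud("wrist"); z=W[...,2];x=W[...,0];y=W[...,1]
P=W[(z>.025)&(z<.055)&(x>.43)&(x<.475)&(abs(y+.033)<.04)]; print("lever",rect(P),np.nanpercentile(P,[2,50,98],axis=0).round(3).tolist())
E
```

```text
top 0.52 225 0.0797
top 0.56 223 0.0794
top 0.6 191 0.0797
side 0.52 251 0.0813
side 0.56 230 0.0814
side 0.6 170 0.0813
[ 0.4527418  -0.03491666  0.13402139] [1.79993848e+02 1.25745143e-02 1.79882191e+02]
lever (array([457.9, -31.5]), array([21.8, 34.5]), 89.2) [[0.441, -0.042, 0.039], [0.457, -0.032, 0.041], [0.474, -0.021, 0.043]]
```

Request:
{"method": "servo_tool", "body": {"steps": [[[0.001,0.002,0.03],[0,0,0],0.6],[[0,0,0.035],[0,0,0],0.6],[[0,0,0.025],[0,0,0],0.6],[[0,0,0],[0,0,0],0.6],[[0,0,0],[0,0,0],0]]}}

```text
time: 36.4
ee_pos: [0.452, -0.0317, 0.0439]
orientation: [180.0, -0.1, -179.9]
force: [0.2, -0.3, 0.6]
finger_gap: 0.445
grip_force: 0.0
```

Request:
{"method": "servo_tool", "body": {"steps": [[[0,0,0],[0,0,0],0],[[0,0,0],[0,0,0],0],[[0,0,0],[0,0,0],0],[[0,0,0],[0,0,0],0],[[0,0,0],[0,0,0],0]]}}

```text
time: 36.9
ee_pos: [0.4529, -0.0324, 0.0451]
orientation: [-180.0, 0.1, 180.0]
force: [-0.5, -1.2, 8.5]
finger_gap: 0.24
grip_force: 59.3
```

Request:
{"method": "servo_tool", "body": {"steps": [[[-0.0014,0,-0.01],[0,0,0],0],[[-0.0039,0,-0.0115],[0,0,0],0],[[-0.0082,0,-0.0128],[0,0,0],0],[[-0.0111,0,-0.0102],[0,0,0],0],[[-0.0123,0,-0.0066],[0,0,0],0]]}}

```text
time: 37.4
ee_pos: [0.4858, -0.0327, 0.0952]
orientation: [-180.0, -0.4, -180.0]
force: [-4.8, -3.9, -9.6]
finger_gap: 0.237
grip_force: 58.8
```

Request:
{"method": "servo_tool", "body": {"steps": [[[-0.002,0,0],[0,0,0],0],[[0,0,0],[0,0,0],0]]}}

```text
time: 37.6
ee_pos: [0.4879, -0.0328, 0.0957]
orientation: [-180.0, -0.4, -180.0]
force: [-10.0, -5.4, 12.0]
finger_gap: 0.236
grip_force: 59.4
```

Pushed against the stop; now I release, withdraw and check everything.

Request:
{"method": "servo_tool", "body": {"steps": [[[0,0,0],[0,0,0],0],[[0,0,0],[0,0,0],0.6],[[0,0,0],[0,0,0],0.6],[[0,0,0],[0,0,0],0.6],[[0,0,0],[0,0,0],0.6]]}}

```text
time: 38.1
ee_pos: [0.491, -0.0322, 0.0953]
orientation: [180.0, 0.0, -180.0]
force: [0.2, -0.2, -0.7]
finger_gap: 0.599
grip_force: 0.0
```

Request:
{"method": "servo_tool", "body": {"steps": [[[0,0,-0.02],[0,0,0],0.6],[[0,0,-0.045],[0,0,0],0.6],[[0,0,-0.045],[0,0,0],0.6],[[0.01,0.01,-0.02],[0,0,0],0.6],[[0,0,0],[0,0,0],0.6]]}}

```text
time: 38.6
ee_pos: [0.4817, -0.0218, 0.2281]
orientation: [180.0, 0.3, -180.0]
force: [-0.1, 0.7, 0.1]
finger_gap: 0.6
grip_force: 0.0
```

```bash
python3 lid.py; python3 look.py top5.png | grep tamper
python3 - <<'E'
from m import *
print(robot.observe()["force"])
im,W=cloud("wrist"); save(im,"w5.png"); z=W[...,2];x=W[...,0];y=W[...,1]
P=W[(z>.06)&(z<.12)&(x>.46)&(x<.51)&(abs(y+.033)<.03)]; print("lever",rect(P),np.nanpercentile(P,[2,50,98],axis=0).round(3).tolist())
E
```

```text
top 0.52 226 0.0797
top 0.56 225 0.0799
top 0.6 193 0.0801
side 0.52 263 0.0813
side 0.56 236 0.0813
side 0.6 171 0.0814
tamper (array([ 447.9, -315.2]), array([29.9, 30.9]), 21.9)
[ 0.03531471 -0.48395658 -0.71348972]
lever (array([495.8, -32.3]), array([21.7, 28.3]), 89.0) [[0.482, -0.043, 0.063], [0.488, -0.032, 0.095], [0.51, -0.022, 0.1]]
```

View pics/w5.png

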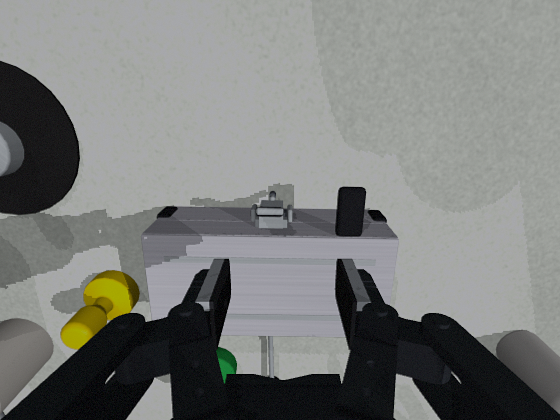

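The lid is flat and shut, the latch lever at (272,215) is upright exactly as at the start, and the tamper is on the mat. I hand the job in.

```bash
python3 -c "
from station import robot
print(robot.finish_job())"
```

```text
the job is handed in; nothing more can be done
None
```

I handed the job in at about 39 s, but the judge returned no verdict. By my last camera check the tamper stands on the mat about 4 mm from its centre. The cartridge was in bay 0 and the three foam bricks were seated in bays 1–3 before I closed the lid, so no spare brick is left on the bench. The lid is shut and the latch is closed.

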